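# Shelve two books in the counter rack and close the end stop

## Task

Stand the red and the blue book upright in the counter rack beside the grey book already there, so that from the end wall it reads grey, red, blue, with every spine facing the rack's red front edge and no book overhanging the base. Then slide the end stop (it has a yellow post) in until the three books are packed snug against the wall, and let go. Do not let any book fall over, and leave the other things on the counter where they are.

Things in the scene. Friction and masses are not known exactly. Their poses are not given: they have to be found in the camera images.
- rack: plywood book rack fixed to the counter. Origin: centre of its underside, on the counter. Base board 140 mm (x) by 380 mm (y), 12 mm thick, so books stand 12 mm above the counter; a 4 mm red strip marks its front edge, the +x side (away from the robot). A 15 mm thick end wall, 120 mm wide in x, its top 170 mm above the counter, stands at the -y end with its inner face at y = -175 mm of the rack. The end stop slides along the rack's y.
- wall_face (a point): centre of the end wall's inner face (towards the books), 70 mm above the counter.
- stop (a joint): the end stop's slide, in m: 0 is fully out (stop face 265 mm from the wall's inner face) and it grows as the stop moves towards the wall (-y of the rack), up to 0.168. It slides with about 2.5 N of friction and stays where it is left; no spring.
- stop_face (a point): centre of the stop's face that meets the books, 70 mm above the counter. The stop is a grey upright plate, 110 mm wide in rack x, 12 mm thick, its top 130 mm above the counter, on a foot plate 9 mm thick that extends from behind the plate to 92 mm from this face (outward, rack +y).
- stop_post (a point): centre of the top of the stop's yellow round upright post, 24 mm in diameter, its top 140 mm above the counter, rising from the foot 67 mm outward (rack +y) of the stop face. Pinch it from above and slide it.
- red_book_mid (a point): centre, half-way up, of the red hardback (white bands on its spine), about 0.32 kg: 38 mm thick along its own y, 105 mm deep along its own x, 150 mm tall along its own z. Its spine is its +x side, the page edges its -x side. It starts standing upright on the counter to the left of the rack, on either of two places.
- red_book_spine (a point): middle of the red book's spine (52.5 mm along +x from its centre).
- blue_book_mid (a point): centre, half-way up, of the blue hardback (yellow bands on its spine), about 0.25 kg: 30 mm thick along its own y, 105 mm deep along its own x, 160 mm tall along its own z. Its spine is its +x side, the page edges its -x side. It starts standing upright on the counter to the left of the rack, on the other place.
- blue_book_spine (a point): middle of the blue book's spine (52.5 mm along +x from its centre).
- grey_book_mid (a point): centre, half-way up, of the grey hardback (dark bands on its spine), about 0.3 kg: 34 mm thick along its own y, 105 mm deep along its own x, 145 mm tall along its own z. Its spine is its +x side, the page edges its -x side. It starts in the rack, standing by the end wall, spine to the front.
- grey_book_spine (a point): middle of the grey book's spine (52.5 mm along +x from its centre).
- red_book: the red book; origin at the centre of its underside.
- blue_book: the blue book; origin at the centre of its underside.
- grey_book: the grey book; origin at the centre of its underside.
- mug: white mug, 80 mm across, 95 mm tall; origin under its centre. Bystander.
- bell: brass counter bell, 84 mm across, 50 mm tall; origin under its centre. Bystander.
- card_terminal: black card terminal lying flat, 150 x 75 mm, 38 mm high; origin under its centre. Bystander.

How it is judged:
By the outcome, as a careful person would: the job done as asked, in the order asked, and still so for the second after the job is handed in, with the robot touching nothing.
It also fails if it takes over 70 s, if anything falls off the work surface, if the arm or the gripper's body presses on something with over 40 N, if the wrist force passes 120 N, or if a joint passes its speed limit or range.

## Robot

A 6-joint arm with a two-finger parallel gripper is mounted at the origin on the work surface. World frame = base frame: x ahead of the robot, y to its left, z up, the work surface at z = 0. Lengths are in m, angles in degrees, forces in N, time in s.
With the tool pointing down it reaches from about 0.3 to 0.75 m from the base axis. Payload 8.5 kg.
Tool frame: the origin (TCP) lies at the very end of the fingers, on their centre line; the grasp point (between the pads) lies 19 mm behind it; z points along the fingers, y is the line along which they close (so a half turn about z gives the same grasp; the last joint's range is limited). The gripper opens to 85 mm and grips with 20 to 120 N. Pads are 22 mm wide; open, the fingers measure 114 mm over their backs; the gripper's body (76 mm by 85 mm) begins 54 mm behind the grasp point. The pads swing forward as they close: fully open they stand 13 mm farther back than shut.
Start: joints at [63.123, 21.807, 74.336, -0, 83.858, -12.336], TCP at [0.138, 0.532, 0.231] pointing down, gripper open.
Joint ranges: [-178.18, 178.18], [-50.72, 133.34], [12.68, 142.11], [-81.47, 261.47], [9.98, 163.14], [-165.26, 165.26]. Speed limits (degrees/s): [136.94, 136.94, 180, 180, 180, 180].

## Interface

Orientations are given as a 3x3 rotation matrix whose columns are the frame's x, y, z axes.
In Python, from rig import observe, cams, ticket gives the robot as it stands.
- The arm moves only by the tool move_arm, never from a script. Its arguments are lists of equal length, an entry for each row: "jaw": the finger opening in cm, from 0 to 8.54; "dp": the shift along the tool's x, y, z in cm, a list of three; "turn": the turn, a rotation vector about the tool's x, y, z in rad, a list of three. In form: {"jaw": [jaw, ...], "dp": [[tx, ty, tz], ...], "turn": [[wx, wy, wz], ...]}. A call has 1 to 12 rows; each row shifts and turns the commanded pose from where the row before left it, along the tool's axes as they then stand; what a row does not reach is not made up. A row lasts 1/12 s, in which the tool goes at most 41.7 mm and 7.16 degrees, less where a joint would pass 70% of its speed; a pose out of reach is approached as far as the arm can. A call is refused whole if a number of a shift passes 4.17 or a number of a turn 0.125, either way. A call with a gripper value outside its range is refused whole. The fingers move at their own pace and stop on an object; "force" is the grip in N (left out, the last holds). Time passes only in rows, so rows that do not move let the fingers close. It gives the time, the measured TCP pose, the force, the opening and the grip force at its end, in the units of the state.
- observe(): the state, without advancing time (a new reading comes with each control period).
- cams.get_image(name): name is "scene" or "top" or "wrist"; returns (picture, depth): 400x640x3 uint8, red, green, blue; 400x640 float32, m along the optical axis (not along the pixel's ray), 0 where there is no reading.
- cams.calibration(name): a dict with "vertical_fov" (degrees; the focal length in pixels is half the picture's height over the tangent of half this angle, whatever the lens; pixels are square), "cx", "cy" (the principal point, pixels), "k1" (the pictures are not rectified: a ray, as slopes to the right and down, at radius r is drawn at 1 + k1 r^2 times it, then the intrinsics apply), "view" (4x4, takes a point from world to camera coordinates); the wrist camera has in their place "tool_from_camera" (4x4, takes a point from camera to tool coordinates, whose origin is the TCP and whose axes are the flange's). Camera axes: x right, y up, looking along -z (the intrinsics and any distortion apply to the point x, -y, -z); pixel columns grow to the right and rows downward; lengths in m; the calibration is good to about 2 mm. A picture is of the moment at which its call begins: read the wrist's pose just before it. calibration takes no time and is no camera call.
- ticket.close_job(): hands the job in; it is judged then, once.
Trained networks look in the newest picture that a camera, given by its name, has taken for a name from the list of things; names that differ only in an ending like _2 or _b are one class to them, and where a whole thing is asked for, a point or a joint stands for the part that bears it (a point fixed in the world has none). Each returns a list of dicts, best first, with "p" (0 to 1); they miss things now and then, are a little off and sometimes report something else, mostly with a low value. They report only what shows in the picture. A call takes as long as a camera call.
- cams.spot_in(camera, query): "box" ([centre column, centre row, width, height] as shares, 0 to 1, of the picture: columns of its width, rows of its height, round what is visible of it).
- cams.outline_of(camera, query): "mask" (400x640 bool, what is visible of it) and "box" ([centre column, centre row, width, height] as shares, 0 to 1, of the picture: columns of its width, rows of its height, round what is visible of it).
- cams.mark_of(camera, query): "location" ([column, row] as shares, 0 to 1, of the picture: columns of its width, rows of its height: a listed point, or the origin of a listed thing).
The state is a dict: "time_s": time; "q": joint angles; "qvel": joint speeds; "joint_efforts": joint torques, N m; "position": TCP position; "tool_rot": TCP orientation; "ft_force": force on the tool from outside, world axes, zero at the start; "wrist_torque": the same for the moment, N m; "grip_width": finger opening in m; "gripper_force": force on a finger pad.
Only numpy, scipy, OpenCV 4.12 (cv2) and the standard library are available. Lean on these libraries where they do the work, as an engineer would, in place of code of your own. Each camera call takes 0.05 s, during which the arm holds its last target. There are 200 camera calls.

## Working session

There is one attempt and no reset: what is moved stays moved. The work goes in short steps, Python scripts to look and compute and a tool call to move; the robot and the scene stay as the last step left them, time stands still between calls to the robot, and variables do not carry over. Pictures are saved under pics/ and viewed, at most 10 in all, crops included, and the job is handed in when it is done.

Besides the shell and the picture viewer there is one more tool, called after "Call:" as name(argument=value, ...) on one line, values as JSON. move_arm: Moves the arm, as the interface text tells. Its arguments: {"type":"object","properties":{"jaw":{"type":"array","items":{"type":"number"}},"dp":{"type":"array","items":{"type":"array","items":{"type":"number"}}},"turn":{"type":"array","items":{"type":"array","items":{"type":"number"}}},"force":{"type":"number"}},"required":["jaw","dp","turn"]}

```bash
ls; mkdir -p pics; cat > h.py <<'E'
import numpy as np, cv2
from rig import observe, cams, ticket
def intr(c):
    k=cams.calibration(c); f=200/np.tan(np.radians(k["vertical_fov"])/2); return k,f
def cam2world(c):
    k,_=intr(c)
    if "view" in k: return np.linalg.inv(np.array(k["view"]))
    s=observe(); T=np.eye(4); T[:3,:3]=s["tool_rot"]; T[:3,3]=s["position"]
    return T@np.array(k["tool_from_camera"])
def ray(c,u,v):
    k,f=intr(c); K=np.array([[f,0,k["cx"]],[0,f,k["cy"]],[0,0,1]])
    x,y=cv2.undistortPoints(np.array([[[u,v]]],float),K,np.array([k["k1"],0,0,0.]))[0,0]
    return np.array([x,-y,-1.])
def pt(c,u,v,d,M=None):
    M=cam2world(c) if M is None else M
    return (M@np.append(ray(c,u,v)*d,1))[:3]
def cloud(c,depth,M=None):
    M=cam2world(c) if M is None else M
    k,f=intr(c); K=np.array([[f,0,k["cx"]],[0,f,k["cy"]],[0,0,1]])
    v,u=np.mgrid[0:400,0:640]; p=np.stack([u,v],-1).reshape(-1,1,2).astype(float)
    n=cv2.undistortPoints(p,K,np.array([k["k1"],0,0,0.]))[:,0]
    P=np.c_[n[:,0],-n[:,1],-np.ones(len(n))]*depth.reshape(-1,1)
    return (P@M[:3,:3].T+M[:3,3]).reshape(400,640,3)
def tri(a,b):  # two (origin,dir) rays
    A=np.zeros((3,3));B=np.zeros(3)
    for o,d in (a,b):
        d=d/np.linalg.norm(d);Q=np.eye(3)-np.outer(d,d);A+=Q;B+=Q@o
    return np.linalg.solve(A,B)
def wray(c,u,v):
    M=cam2world(c); return M[:3,3],M[:3,:3]@ray(c,u,v)
def save(img,n): cv2.imwrite(f"pics/{n}.png",img[:,:,::-1])
E
cat > a.py <<'E'
from h import *
np.set_printoptions(precision=4,suppress=True)
R={}
for c in("top","scene"):
    im,d=cams.get_image(c);save(im,c+"0"); C=cloud(c,d)
    for q in("red_book","blue_book","grey_book"):
        o=cams.outline_of(c,q)
        if not o: print(c,q,"none");continue
        m=o[0]["mask"]&(d>0); P=C[m]; zt=np.percentile(P[:,2],98); t=P[(P[:,2]>zt-.008)]
        r=cv2.minAreaRect((t[:,:2]*1000).astype(np.float32))
        print(c,q,round(o[0]["p"],2),"ztop",zt,"rect",r,len(t))
    for q in("wall_face","stop_face","stop_post","rack","red_book_mid","red_book_spine","blue_book_mid","blue_book_spine","grey_book_spine"):
        o=cams.mark_of(c,q)
        if o:
            u,v=o[0]["location"][0]*640,o[0]["location"][1]*400
            R[c,q]=wray(c,u,v); print(c,q,round(o[0]["p"],2),round(u),round(v),C[int(v),int(u)])
for q in set(k[1] for k in R):
    if ("top",q) in R and("scene",q) in R: print("tri",q,tri(R["top",q],R["scene",q]))
s=observe();print(s["time_s"],s["position"],s["tool_rot"])
E
python3 a.py
```

```text
pics
top red_book 0.96 ztop 0.1532029255465943 rect ((463.2425842285156, 215.9005126953125), (104.9710922241211, 38.92116165161133), 13.457319259643555) 293
top blue_book 0.59 ztop 0.16379607764425685 rect ((560.2850341796875, 394.3729553222656), (100.35004425048828, 31.329137802124023), 16.79216194152832) 186
top grey_book 0.74 ztop 0.1604903001471765 rect ((562.916015625, -281.808837890625), (34.57552719116211, 102.095458984375), 88.5156021118164) 202
top wall_face 0.95 403 196 [ 0.5481 -0.2851  0.1562]
top stop_face 0.66 337 193 [ 0.5847 -0.0773  0.0146]
top stop_post 0.6 315 192 [0.5752 0.0004 0.1368]
top rack 0.56 351 199 [ 0.5586 -0.123   0.0108]
top red_book_mid 0.64 254 231 [0.4493 0.2045 0.1508]
top red_book_spine 0.48 267 145 [0.7703 0.1711 0.0009]
top blue_book_mid 0.77 202 200 [0.5596 0.3814 0.1119]
top blue_book_spine 0.57 195 190 [0.5921 0.3971 0.1528]
top grey_book_spine 0.92 399 177 [ 0.6143 -0.2755  0.1551]
scene red_book 0.6 ztop 0.14968424625355972 rect ((464.21173095703125, 218.87184143066406), (106.73338317871094, 41.52614974975586), 13.511476516723633) 401
scene
[... 487 characters left out ...]
289 211 [ 0.6084 -0.0511  0.0715]
scene red_book_mid 0.91 379 241 [0.4988 0.2465 0.1283]
scene blue_book_mid 0.62 267 168 [ 0.5869 -0.2625  0.1073]
scene blue_book_spine 0.62 320 163 [ 0.3458 -0.3101  0.0315]
scene grey_book_spine 0.77 257 172 [ 0.6127 -0.2822  0.0845]
tri rack [ 0.5629 -0.13   -0.    ]
tri stop_face [ 0.5683 -0.0696  0.0627]
tri grey_book_spine [ 0.6164 -0.2862  0.0849]
tri blue_book_mid [0.6523 0.2508 0.4015]
tri stop_post [0.5656 0.0034 0.1434]
tri wall_face [ 0.5553 -0.3027  0.0663]
tri blue_book_spine [0.6175 0.2838 0.4115]
tri red_book_mid [0.4556 0.2089 0.0797]
1.3 [0.1381 0.5324 0.2313] [[-0.968   0.2511  0.    ]
 [ 0.2511  0.968   0.    ]
 [-0.      0.     -1.    ]]
```

View pics/top0.png

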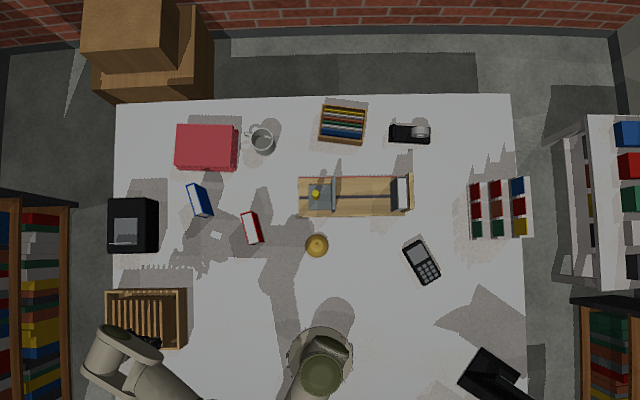

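View pics/scene0.png

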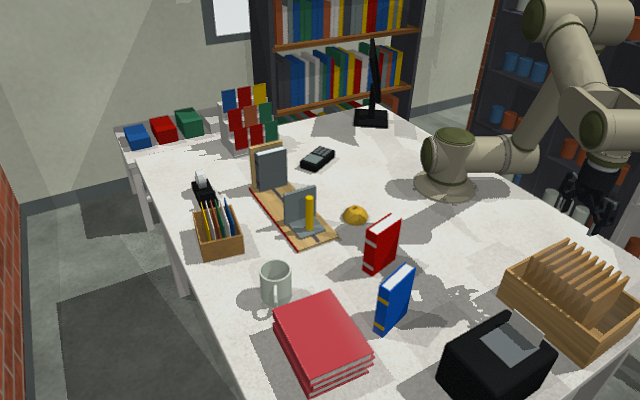

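The top view shows the rack at about (355,195) with the wall at (402,195), the post at (315,193), the red book at (252,227) and the blue book at (200,200). The scene view shows both spines facing +x, on the viewer's side: red at (375,252), blue at (385,315). Next I fit the rack's yaw and position, then work out the moves to red.

```bash
cat > b.py <<'E'
from h import *
np.set_printoptions(precision=4,suppress=True)
for c in("top","scene"):
    im,d=cams.get_image(c); C=cloud(c,d); X,Y,Z=C[...,0],C[...,1],C[...,2]
    reg=(X>.44)&(X<.7)&(d>0)
    for n,m in(("wall",reg&(Y<-.30)&(Y>-.34)&(Z>.162)&(Z<.18)),("grey",reg&(Y<-.25)&(Y>-.32)&(Z>.15)&(Z<.1635)),
      ("plate",reg&(Y>-.15)&(Y<0.02)&(Z>.12)&(Z<.135)),("post",reg&(Y>-.05)&(Y<.05)&(Z>.137)&(Z<.15)),
      ("base",reg&(Y>-.34)&(Y<.1)&(Z>.008)&(Z<.018)),("high",reg&(Y>-.36)&(Y<.1)&(Z>.11))):
        P=C[m]; 
        if len(P)<8: print(c,n,len(P));continue
        r=cv2.minAreaRect((P[:,:2]*1000).astype(np.float32)); print(c,n,len(P),np.round(r[0],1),np.round(r[1],1),round(r[2],1),"z",np.median(P[:,2]))
s=observe();print(s["time_s"],s["grip_width"])
k=cams.calibration("wrist");print(k)
E
python3 b.py
```

```text
top wall 181 [ 564. -310.] [ 16.6 114.2] 89.7 z 0.17005647596608697
top grey 345 [ 565.7 -291.2] [115.4  53.8] 0.0 z 0.15482202803939504
top plate 112 [569.5 -28.3] [109.7  71.6] 0.3 z 0.12973150600779193
top post 38 [570.2   2.5] [21.8 20.9] 68.7 z 0.1406113867761225
top base 2686 [ 570.3 -120.9] [253.2 436.7] 0.1 z 0.012687685406390425
top high 830 [ 567.5 -152.1] [331.7 117.7] 89.0 z 0.1531085259416628
scene wall 103 [ 564.8 -308.3] [ 16.6 119.6] 89.8 z 0.16872206012157598
scene grey 291 [ 566.5 -283.3] [ 51.3 120.2] 86.3 z 0.15455376425318323
scene plate 193 [576.4 -45. ] [97.2 93.5] 53.9 z 0.12764502833837266
scene post 30 [569.1   6.6] [20.  20.5] 65.4 z 0.1392589615740601
scene base 1635 [ 567.9 -123.5] [382.3 145.5] 89.1 z 0.011623195573020273
scene high 1138 [ 569.4 -148.8] [334.3 120.1] 88.4 z 0.13648668951491788
1.4 0.0853649496134714
{'vertical_fov': 59.202880455060466, 'cx': 326.036166519793, 'cy': 205.88321675570273, 'k1': -0.060696015950383965, 'tool_from_camera': array([[-0.0003,  0.9557,  0.2944,  0.0747],
       [ 1.    ,  0.0002,  0.0001, -0.0005],
       [ 0.0001,  0.2944, -0.9557, -0.1426],
       [ 0.    ,  0.    ,  0.    ,  1.    ]])}
```

Call:
move_arm(jaw=[8.5,8.5,8.5,8.5], dp=[[0,0,0],[0,0,0],[0,0,0],[0,0,0]], turn=[[0,0,-0.122],[0,0,-0.122],[0,0,-0.122],[0,0,-0.122]], force=50)

```text
time_s: 1.73
position: [0.1381, 0.5324, 0.2313]
tool_rot: [[-0.971, -0.238, -0.0], [-0.238, 0.971, -0.0], [0.0, -0.0, -1.0]]
ft_force: [-0.5, -0.1, 0.6]
grip_width: 0.0848
gripper_force: 0.0
```

Call:
move_arm(jaw=[8.5,8.5,8.5,8.5,8.5,8.5,8.5,8.5,8.5,8.5,8.5,8.5], dp=[[-2.2,-3.47,0],[-2.2,-3.47,0],[-2.2,-3.47,0],[-2.2,-3.47,0],[-2.2,-3.47,0],[-2.2,-3.47,0],[-2.2,-3.47,0],[-2.2,-3.47,0],[-2.2,-3.47,0],[-2.2,-3.47,0],[-2.2,-3.47,0],[0,0,0]], turn=[[0,0,0],[0,0,0],[0,0,0],[0,0,0],[0,0,0],[0,0,0],[0,0,0],[0,0,0],[0,0,0],[0,0,0],[0,0,0],[0,0,0]])

```text
time_s: 2.73
position: [0.4665, 0.2127, 0.2309]
tool_rot: [[-0.974, -0.226, 0.001], [-0.226, 0.974, -0.001], [-0.001, -0.002, -1.0]]
ft_force: [-0.1, 0.5, -1.0]
grip_width: 0.0849
gripper_force: 0.0
```

```bash
cat > c.py <<'E'
# usage: c.py book : wrist look at a book's top; prints tool-axis offset
import sys
from h import *
np.set_printoptions(precision=4,suppress=True)
q=sys.argv[1]; zt={"red_book":.15,"blue_book":.16}[q]
s=observe(); M=cam2world("wrist"); im,d=cams.get_image("wrist"); save(im,"w_"+q+sys.argv[2])
C=cloud("wrist",d,M); o=cams.outline_of("wrist",q)
m=(o[0]["mask"] if o else np.ones(d.shape,bool))&(d>0)
t=C[m&(abs(C[...,2]-zt)<.007)]
(c,wh,a)=cv2.minAreaRect((t[:,:2]*1000).astype(np.float32))
print("p",o[0]["p"] if o else None,"z",np.median(t[:,2]),"rect",c,wh,a,len(t))
R=np.array(s["tool_rot"]); p=np.array(s["position"])
print("t",s["time_s"],p,"ytool ang",np.degrees(np.arctan2(R[1,1],R[0,1])),"off in tool cm",100*R.T@(np.array([c[0]/1000,c[1]/1000,np.median(t[:,2])])-p))
E
python3 c.py red_book 1
```

```text
p 0.73 z 0.14604629801758184 rect (461.5621337890625, 217.13926696777344) (105.34821319580078, 38.091190338134766) 13.964995384216309 8236
t 2.7333 [0.4665 0.2127 0.2309] ytool ang 103.0792528886216 off in tool cm [0.3865 0.5539 8.4879]
```

Call:
move_arm(jaw=[8.5,8.5,8.5,8.5,8.5,8.5,3.0,3.0,3.0,3.0,3.0,3.0], dp=[[0.4,0.5,0],[0,0,2.6],[0,0,2.6],[0,0,2.6],[0,0,2.6],[0,0,2.6],[0,0,0],[0,0,0],[0,0,0],[0,0,0],[0,0,0],[0,0,0]], turn=[[0,0,-0.015],[0,0,0],[0,0,0],[0,0,0],[0,0,0],[0,0,0],[0,0,0],[0,0,0],[0,0,0],[0,0,0],[0,0,0],[0,0,0]], force=50)

```text
time_s: 3.83
position: [0.4579, 0.2213, 0.1033]
tool_rot: [[-0.969, -0.247, 0.004], [-0.247, 0.969, 0.0], [-0.004, -0.0, -1.0]]
ft_force: [-1.5, -2.0, 7.9]
grip_width: 0.0379
gripper_force: 49.3
```

Call:
move_arm(jaw=[3,3,3,3,3,3,3,3,3,3,3], dp=[[0,0,-1],[0,0,-3],[0,0,-3.4],[0,0,-3.4],[0,0,-3.2],[0,0,-2.5],[0,0,0],[0,0,0],[0,0,0],[0,0,0],[0,0,0]], turn=[[0,0,0],[0,0,0],[0,0,0],[0,0,0],[0,0,0],[0,0,0],[0,0,0.09],[0,0,0.09],[0,0,0.087],[0,0,0],[0,0,0]])

```text
time_s: 4.75
position: [0.4568, 0.2212, 0.2668]
tool_rot: [[-1.0, 0.015, 0.0], [0.015, 1.0, 0.0], [-0.0, 0.0, -1.0]]
ft_force: [0.3, -0.0, -2.3]
grip_width: 0.0376
gripper_force: 50.2
```

Call:
move_arm(jaw=[3,3,3,3,3,3,3,3,3,3,3,3], dp=[[-0.5,-1.5,0],[-0.9,-3,0],[-1,-4,0],[-1,-4,0],[-1,-4,0],[-1,-4,0],[-1,-4,0],[-1,-4,0],[-1,-4,0],[-1,-4,0],[-1,-3,0],[-0.9,-2.5,0]], turn=[[0,0,0],[0,0,0],[0,0,0],[0,0,0],[0,0,0],[0,0,0],[0,0,0],[0,0,0],[0,0,0],[0,0,0],[0,0,0],[0,0,0]])

```text
time_s: 5.75
position: [0.5626, -0.2035, 0.2662]
tool_rot: [[-1.0, 0.017, -0.0], [0.017, 1.0, -0.0], [0.0, -0.0, -1.0]]
ft_force: [-0.1, 0.6, -2.8]
grip_width: 0.0373
gripper_force: 51.6
```

Call:
move_arm(jaw=[3,3,3], dp=[[-0.1,-2,0],[0,0,0],[0,0,0]], turn=[[0,0,0],[0,0,0],[0,0,0]])

```text
time_s: 6.0
position: [0.5629, -0.2214, 0.2659]
tool_rot: [[-1.0, 0.017, -0.001], [0.017, 1.0, 0.001], [0.001, 0.001, -1.0]]
ft_force: [-0.8, 0.0, -3.3]
grip_width: 0.0375
gripper_force: 51.6
```

```bash
cat > d.py <<'E'
import sys
from h import *
np.set_printoptions(precision=4,suppress=True)
s=observe();R=np.array(s["tool_rot"]);print(s["time_s"],s["position"],"yang",np.degrees(np.arctan2(R[1,1],R[0,1])))
M=cam2world("wrist"); im,d=cams.get_image("wrist"); i2,d2=cams.get_image("scene")
save(np.hstack([cv2.resize(im,(400,250)),i2[100:350,150:550]]),"v_"+sys.argv[1])
for n,dd,MM in(("wrist",d,M),("scene",d2,None)):
    C=cloud(n,dd,MM)
    for q in("red_book","blue_book","grey_book"):
        o=cams.outline_of(n,q)
        if not o or o[0]["p"]<.4: print(n,q,"-");continue
        P=C[o[0]["mask"]&(dd>0)]; zt=np.percentile(P[:,2],95); zb=np.percentile(P[:,2],1); t=P[P[:,2]>zt-.008]
        r=cv2.minAreaRect((t[:,:2]*1000).astype(np.float32)); print(n,q,round(o[0]["p"],2),"z %.3f..%.3f"%(zb,zt),np.round(r[0]),np.round(r[1]),round(r[2],1),len(t))
E
python3 d.py 1
```

```text
6.0 [ 0.5629 -0.2214  0.2659] yang 89.0132602016675
wrist red_book 0.93 z 0.193..0.313 [ 549. -222.] [39. 71.] 88.8 22528
wrist blue_book -
wrist grey_book 0.73 z 0.021..0.157 [ 562. -272.] [ 62. 105.] 89.2 5605
scene red_book 0.93 z 0.161..0.309 [ 566. -217.] [ 44. 105.] 89.7 173
scene blue_book 0.64 z 0.003..0.160 [560. 397.] [108.  33.] 16.0 496
scene grey_book 0.61 z 0.014..0.143 [ 610. -268.] [70. 18.] 76.6 59
```

View pics/v_1.png

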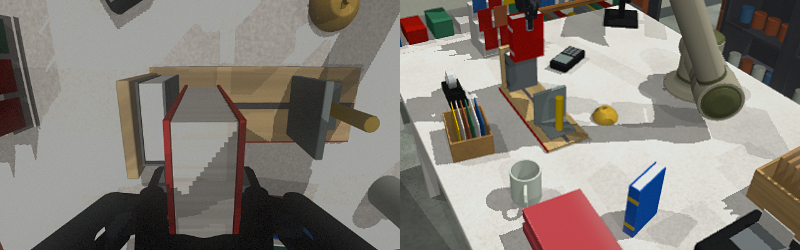

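The wrist half shows red in the jaws at (203,160), with grey at (157,120) and the wall beside it to the left. The scene half shows blue still standing at (645,205). Before lowering I check where grey's near face is.

```bash
python3 - <<'E'
from h import *
M=cam2world("wrist"); im,d=cams.get_image("wrist");C=cloud("wrist",d,M)
m=(d>0)&(C[...,0]>.5)&(C[...,0]<.6)&(C[...,1]<-.2)&(C[...,1]>-.34)
for lo,hi in((.164,.176),(.15,.161)):
    y=C[m&(C[...,2]>lo)&(C[...,2]<hi)][:,1]; print(lo,len(y),np.percentile(y,[1,5,25,50,75,95,99]))
    print(np.histogram(y,np.arange(-.34,-.2,.005)))
E
```

```text
0.164 2916 [-0.31687046 -0.31600266 -0.31266906 -0.30855341 -0.30452753 -0.30231348
 -0.21741577]
(array([  0,   0,   0,   0, 309, 897, 889, 748,   0,   0,   0,   0,   0,
         0,   0,   0,   0,   0,   0,   1,  15,   8,   8,   7,   8,   8,
        12,   6]), array([-0.34 , -0.335, -0.33 , -0.325, -0.32 , -0.315, -0.31 , -0.305,
       -0.3  , -0.295, -0.29 , -0.285, -0.28 , -0.275, -0.27 , -0.265,
       -0.26 , -0.255, -0.25 , -0.245, -0.24 , -0.235, -0.23 , -0.225,
       -0.22 , -0.215, -0.21 , -0.205, -0.2  ]))
0.15 5625 [-0.30332326 -0.30286168 -0.29618197 -0.28674956 -0.27738965 -0.2680171
 -0.26557483]
(array([  0,   0,   0,   0,   0,   7,   7, 623, 953, 739, 740, 757, 750,
       676, 373,   0,   0,   0,   0,   0,   0,   0,   0,   0,   0,   0,
         0,   0]), array([-0.34 , -0.335, -0.33 , -0.325, -0.32 , -0.315, -0.31 , -0.305,
       -0.3  , -0.295, -0.29 , -0.285, -0.28 , -0.275, -0.27 , -0.265,
       -0.26 , -0.255, -0.25 , -0.245, -0.24 , -0.235, -0.23 , -0.225,
       -0.22 , -0.215, -0.21 , -0.205, -0.2  ]))
```

Call:
move_arm(jaw=[3,3,3,3,3,3,3,3,3,3], dp=[[0,0,1.5],[0,0,3],[0,0,3],[0,0,3],[0,0,2],[0,0,1],[0,0,0.5],[0,0,0.4],[0,0,0.3],[0,0,0.2]], turn=[[0,0,0],[0,0,0],[0,0,0],[0,0,0],[0,0,0],[0,0,0],[0,0,0],[0,0,0],[0,0,0],[0,0,0]])

```text
time_s: 7.28
position: [0.5636, -0.221, 0.1182]
tool_rot: [[-1.0, 0.018, 0.002], [0.018, 1.0, -0.001], [-0.002, -0.001, -1.0]]
ft_force: [0.5, -0.1, -2.3]
grip_width: 0.037
gripper_force: 51.5
```

Call:
move_arm(jaw=[3,3,3], dp=[[0,0,0.15],[0,0,0.15],[0,0,0]], turn=[[0,0,0],[0,0,0],[0,0,0]])

```text
time_s: 7.53
position: [0.5635, -0.2213, 0.1155]
tool_rot: [[-1.0, 0.018, 0.002], [0.018, 1.0, -0.002], [-0.002, -0.002, -1.0]]
ft_force: [-0.8, -1.8, 2.5]
grip_width: 0.0374
gripper_force: 51.7
```

Call:
move_arm(jaw=[5.0,5.0,5.0,5.0,5.0,5.0,5.0,6,8.5], dp=[[0,0,0],[0,0,0],[0,0,0],[0,0,-1],[0,0,-2],[0,0,-3],[0,0,-3.5],[0,0,-3],[0,0,0]], turn=[[0,0,0],[0,0,0],[0,0,0],[0,0,0],[0,0,0],[0,0,0],[0,0,0],[0,0,0],[0,0,0]])

```text
time_s: 8.28
position: [0.5648, -0.2216, 0.2468]
tool_rot: [[-1.0, 0.018, 0.01], [0.018, 1.0, -0.007], [-0.01, -0.006, -1.0]]
ft_force: [-0.0, -0.7, 1.4]
grip_width: 0.0704
gripper_force: 0.0
```

```bash
python3 d.py 2
```

```text
8.2833 [ 0.5648 -0.2216  0.2468] yang 88.99059153062787
wrist red_book 0.77 z 0.040..0.162 [ 566. -224.] [ 38. 105.] 88.8 7878
wrist blue_book -
wrist grey_book 0.86 z 0.017..0.157 [ 562. -284.] [ 37. 105.] 89.3 7037
scene red_book 0.95 z 0.015..0.160 [ 566. -219.] [ 47. 105.] 87.0 265
scene blue_book 0.56 z 0.001..0.160 [561. 397.] [107.  32.] 17.5 499
scene grey_book 0.78 z 0.019..0.157 [ 564. -271.] [108.  67.] 1.4 222
```

Call:
move_arm(jaw=[8.5,8.5,8.5,8.5,8.5,8.5,8.5,8.5,8.5,8.5,8.5,8.5], dp=[[0,2,0],[0,4,0],[0,4.1,0],[0,4.1,0],[0,4.1,0],[0,4.1,0],[0,4.1,0],[0,4.1,0],[0,4.1,0],[0.5,4.1,0],[0.5,4.1,0],[0.5,4.1,0]], turn=[[0,0,0],[0,0,0],[0,0,0],[0,0,0],[0,0,0],[0,0,0],[0,0,0],[0,0,0],[0,0,0],[0,0,0],[0,0,0],[0,0,0]])

```text
time_s: 9.68
position: [0.5559, 0.2514, 0.2388]
tool_rot: [[-1.0, 0.018, -0.001], [0.018, 1.0, -0.0], [0.001, -0.0, -1.0]]
ft_force: [-0.0, 0.2, -0.0]
grip_width: 0.0849
gripper_force: 0.0
```

Call:
move_arm(jaw=[8.5,8.5,8.5,8.5,8.5,8.5,8.5,8.5,8.5], dp=[[0,4.1,0],[0,4,0],[0,4,0],[0,2.8,0],[0,0,0],[0,0,0],[0,0,0],[0,0,0],[0,0,0]], turn=[[0,0,0],[0,0,0],[0,0,0],[0,0,0],[0,0,-0.105],[0,0,-0.105],[0,0,-0.105],[0,0,0],[0,0,0]])

```text
time_s: 10.43
position: [0.5591, 0.3984, 0.2388]
tool_rot: [[-0.957, -0.29, -0.001], [-0.29, 0.957, -0.0], [0.001, -0.0, -1.0]]
ft_force: [0.2, -0.0, 0.9]
grip_width: 0.0853
gripper_force: 0.0
```

```bash
python3 c.py blue_book 1
```

```text
p 0.74 z 0.1560677083140032 rect (559.6475219726562, 396.32867431640625) (104.78742980957031, 30.111297607421875) 17.2330379486084 6569
t 10.4333 [0.5591 0.3984 0.2388] ytool ang 106.84807845445278 off in tool cm [ 0.0016 -0.2077  8.2715]
```

Call:
move_arm(jaw=[8.5,8.5,8.5,8.5,8.5,8.5,2.2,2.2,2.2,2.2,2.2,2.2], dp=[[0,-0.2,1],[0,0,3],[0,0,3.3],[0,0,3],[0,0,2],[0,0,0.5],[0,0,0],[0,0,0],[0,0,0],[0,0,0],[0,0,0],[0,0,0]], turn=[[0,0,-0.007],[0,0,0],[0,0,0],[0,0,0],[0,0,0],[0,0,0],[0,0,0],[0,0,0],[0,0,0],[0,0,0],[0,0,0],[0,0,0]], force=50)

```text
time_s: 11.53
position: [0.5603, 0.3968, 0.1129]
tool_rot: [[-0.954, -0.299, 0.003], [-0.299, 0.954, 0.001], [-0.003, 0.001, -1.0]]
ft_force: [0.3, 0.0, 5.2]
grip_width: 0.0296
gripper_force: 50.5
```

Call:
move_arm(jaw=[2.2,2.2,2.2,2.2,2.2,2.2,2.2,2.2,2.2,2.2,2.2,2.2], dp=[[0,0,0],[0,0,-1],[0,0,-3],[0,0,-3.4],[0,0,-3.4],[0,0,-3.2],[0,0,-3],[0,0,0],[0,0,0],[0,0,0],[0,0,0],[0,0,0]], turn=[[0,0,0],[0,0,0],[0,0,0],[0,0,0],[0,0,0],[0,0,0],[0,0,0],[0,0,0.107],[0,0,0.107],[0,0,0.107],[0,0,0],[0,0,0]])

```text
time_s: 12.53
position: [0.5596, 0.3964, 0.2814]
tool_rot: [[-1.0, 0.014, -0.001], [0.014, 1.0, -0.0], [0.001, -0.0, -1.0]]
ft_force: [-0.8, -1.5, -2.4]
grip_width: 0.0291
gripper_force: 49.9
```

Call:
move_arm(jaw=[2.2,2.2,2.2,2.2,2.2,2.2,2.2,2.2,2.2,2.2,2.2,2.2], dp=[[0,-1.5,0],[0,-3,0],[-0.1,-4.1,0],[-0.1,-4.1,0],[-0.1,-4.1,0],[-0.1,-4.1,0],[-0.1,-4.1,0],[-0.1,-4.1,0],[-0.1,-4.1,0],[-0.1,-4.1,0],[-0.1,-4.1,0],[-0.1,-4.1,0]], turn=[[0,0,0],[0,0,0],[0,0,0],[0,0,0],[0,0,0],[0,0,0],[0,0,0],[0,0,0],[0,0,0],[0,0,0],[0,0,0],[0,0,0]])

```text
time_s: 13.53
position: [0.5616, -0.0605, 0.2817]
tool_rot: [[-1.0, 0.013, 0.0], [0.013, 1.0, -0.0], [-0.0, -0.0, -1.0]]
ft_force: [1.9, -0.7, -2.0]
grip_width: 0.0293
gripper_force: 50.1
```

Call:
move_arm(jaw=[2.2,2.2,2.2,2.2,2.2,2.2], dp=[[-0.2,-4,0],[-0.2,-3.5,0],[0,-2,0],[0,-1,0],[0,0,0],[0,0,0]], turn=[[0,0,0.003],[0,0,0],[0,0,0],[0,0,0],[0,0,0],[0,0,0]])

```text
time_s: 14.03
position: [0.5641, -0.1629, 0.2814]
tool_rot: [[-1.0, 0.018, -0.0], [0.018, 1.0, 0.001], [0.0, 0.001, -1.0]]
ft_force: [0.0, 0.0, -2.7]
grip_width: 0.0292
gripper_force: 50.2
```

```bash
python3 d.py 3
```

```text
14.0333 [ 0.5641 -0.1629  0.2814] yang 88.94641285945865
wrist red_book 0.97 z 0.014..0.162 [ 564. -210.] [ 65. 109.] 89.0 6387
wrist blue_book 0.84 z 0.202..0.329 [ 548. -163.] [30. 74.] 88.9 19121
wrist grey_book 0.9 z 0.043..0.157 [ 562. -272.] [ 61. 106.] 89.5 5717
scene red_book 0.78 z 0.015..0.156 [ 601. -189.] [ 49. 105.] 18.0 80
scene blue_book 0.66 z 0.160..0.324 [ 564. -155.] [ 37. 107.] 82.9 151
scene grey_book 0.63 z 0.014..0.157 [ 590. -281.] [44. 46.] 86.9 88
```

Call:
move_arm(jaw=[2.2,2.2,2.2,2.2,2.2,2.2,2.2,2.2,2.2,2.2,2.2,2.2], dp=[[0,0,1.5],[0,0,3],[0,0,3],[0,0,3],[0,0,2],[0,0,1.2],[0,0,0.7],[0,0,0.5],[0,0,0.4],[0,0,0.3],[0,0,0.1],[0,0,0]], turn=[[0,0,0],[0,0,0],[0,0,0],[0,0,0],[0,0,0],[0,0,0],[0,0,0],[0,0,0],[0,0,0],[0,0,0],[0,0,0],[0,0,0]])

```text
time_s: 15.43
position: [0.5644, -0.1638, 0.125]
tool_rot: [[-1.0, 0.02, 0.001], [0.02, 1.0, -0.001], [-0.001, -0.001, -1.0]]
ft_force: [0.3, -0.2, -1.7]
grip_width: 0.0297
gripper_force: 50.3
```

Call:
move_arm(jaw=[2.2,2.2,2.2], dp=[[0,0,0.1],[0,0,0.1],[0,0,0]], turn=[[0,0,0],[0,0,0],[0,0,0]])

```text
time_s: 15.68
position: [0.5644, -0.1638, 0.1249]
tool_rot: [[-1.0, 0.02, 0.002], [0.02, 1.0, -0.001], [-0.002, -0.001, -1.0]]
ft_force: [-5.8, 1.2, 13.5]
grip_width: 0.0295
gripper_force: 52.3
```

Call:
move_arm(jaw=[2.2,2.2,4.2,4.2,4.2,4.2,4.2,4.2,4.2,4.2,4.2], dp=[[0,0,-0.1],[0,0,-0.05],[0,0,0],[0,0,0],[0,0,0],[0,0,-1],[0,0,-2],[0,0,-3],[0,0,-3],[0,0,-2.5],[0,0,0]], turn=[[0,0,0],[0,0,0],[0,0,0],[0,0,0],[0,0,0],[0,0,0],[0,0,0],[0,0,0],[0,0,0],[0,0,0],[0,0,0]])

```text
time_s: 16.6
position: [0.5657, -0.1644, 0.245]
tool_rot: [[-1.0, 0.02, 0.009], [0.02, 1.0, -0.005], [-0.009, -0.005, -1.0]]
ft_force: [0.3, 0.4, -0.1]
grip_width: 0.0422
gripper_force: 0.0
```

```bash
python3 d.py 4; python3 - <<'E'
from h import *
M=cam2world("wrist"); im,d=cams.get_image("wrist");C=cloud("wrist",d,M)
o=cams.mark_of("wrist","stop_post")
if o:
    u,v=o[0]["location"];print(o[0]["p"],u*640,v*400,C[int(v*400),int(u*640)])
m=(d>0)&(C[...,1]>-.04)&(C[...,1]<.05)&(abs(C[...,2]-.14)<.004)&(C[...,0]>.5)&(C[...,0]<.64)
print(m.sum(),cv2.minEnclosingCircle((C[m][:,:2]*1000).astype(np.float32)) if m.sum() else 0)
E
```

```text
16.6 [ 0.5657 -0.1644  0.245 ] yang 88.87340698141936
wrist red_book 0.72 z 0.021..0.162 [ 566. -214.] [ 57. 105.] 88.9 7731
wrist blue_book 0.74 z 0.047..0.172 [ 564. -164.] [ 30. 105.] 88.8 6945
wrist grey_book 0.86 z 0.018..0.157 [ 562. -272.] [ 63. 106.] 89.0 7416
scene red_book 0.84 z 0.016..0.161 [ 566. -215.] [109.  66.] 10.1 225
scene blue_book 0.8 z 0.016..0.170 [ 563. -159.] [107.  41.] 3.5 247
scene grey_book 0.9 z 0.016..0.157 [ 563. -271.] [112.  67.] 2.4 220
0.89 549.504 210.2 [ 5.69407051e-01 -1.73049284e-04  1.40441275e-01]
744 ((568.7156982421875, -0.2454090714454651), 11.85074234008789)
```

View pics/v_4.png

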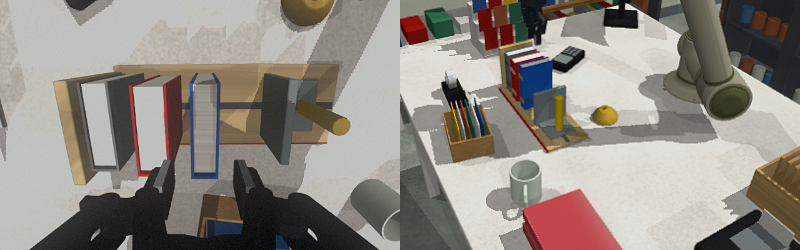

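Grey, red and blue all stand upright at (105,120), (155,120) and (205,125) in the wrist half, with the post at (340,127). Next I pinch the post.

Call:
move_arm(jaw=[5,5,5,5,5,5,5,5,5,5,5,5], dp=[[0,2,0],[0,4,0],[0,4,0],[0,4,0],[0,2.5,0],[0,0,0],[0,0,2],[0,0,3.5],[0,0,3.5],[0,0,3],[0,0,1.8],[0,0,0]], turn=[[0,0,0],[0,0,0],[0,0,0],[0,0,0],[0,0,0],[0,0,0],[0,0,0],[0,0,0],[0,0,0],[0,0,0],[0,0,0],[0,0,0]])

```text
time_s: 18.1
position: [0.5655, 0.0011, 0.0969]
tool_rot: [[-1.0, 0.02, -0.008], [0.02, 1.0, 0.001], [0.008, 0.001, -1.0]]
ft_force: [-0.9, -0.4, 0.4]
grip_width: 0.0501
gripper_force: 0.0
```

Call:
move_arm(jaw=[1.5,1.5,1.5,1.5,1.5,1.5], dp=[[0,0,0],[0,0,0],[0,0,0],[0,0,0],[0,0,0],[0,0,0]], turn=[[0,0,0],[0,0,0],[0,0,0],[0,0,0],[0,0,0],[0,0,0]], force=40)

```text
time_s: 18.6
position: [0.5683, 0.0009, 0.1025]
tool_rot: [[-1.0, 0.02, 0.003], [0.02, 1.0, -0.001], [-0.004, -0.001, -1.0]]
ft_force: [-0.1, -1.9, 6.1]
grip_width: 0.023
gripper_force: 39.7
```

Call:
move_arm(jaw=[1.5,1.5,1.5,1.5,1.5,1.5,1.5,1.5,1.5,1.5,1.5,1.5], dp=[[0,-0.5,0],[0,-1,0],[0,-1,0],[0,-1,0],[0,-1,0],[0,-1,0],[0,-1,0],[0,-0.7,0],[0,-0.4,0],[0,-0.3,0],[0,-0.3,0],[0,-0.3,0]], turn=[[0,0,0],[0,0,0],[0,0,0],[0,0,0],[0,0,0],[0,0,0],[0,0,0],[0,0,0],[0,0,0],[0,0,0],[0,0,0],[0,0,0]])

```text
time_s: 19.6
position: [0.5674, -0.0836, 0.1025]
tool_rot: [[-1.0, 0.02, 0.005], [0.02, 1.0, -0.0], [-0.005, -0.0, -1.0]]
ft_force: [5.3, 4.4, 5.4]
grip_width: 0.0231
gripper_force: 39.8
```

Call:
move_arm(jaw=[1.5,1.5,1.5,1.5,1.5,1.5,1.5,1.5,1.5,1.5,1.5,1.5], dp=[[0,-0.25,0],[0,-0.25,0],[0,-0.25,0],[0,-0.25,0],[0,-0.25,0],[0,-0.25,0],[0,-0.25,0],[0,-0.25,0],[0,-0.25,0],[0,-0.25,0],[0,-0.25,0],[0,-0.25,0]], turn=[[0,0,0],[0,0,0],[0,0,0],[0,0,0],[0,0,0],[0,0,0],[0,0,0],[0,0,0],[0,0,0],[0,0,0],[0,0,0],[0,0,0]])

```text
time_s: 20.6
position: [0.567, -0.1132, 0.1025]
tool_rot: [[-1.0, 0.02, 0.006], [0.02, 1.0, 0.0], [-0.006, 0.0, -1.0]]
ft_force: [6.1, 5.1, 4.4]
grip_width: 0.023
gripper_force: 39.8
```

```bash
python3 d.py 5
```

```text
20.6 [ 0.567  -0.1132  0.1025] yang 88.88070212558065
wrist red_book 0.82 z 0.013..0.115 [ 514. -228.] [ 3. 38.] 3.4 250
wrist blue_book 0.85 z 0.046..0.172 [ 544. -194.] [57. 52.] 21.0 15670
wrist grey_book 0.76 z 0.013..0.087 [ 512. -258.] [ 7. 21.] 5.0 268
scene red_book 0.68 z 0.015..0.161 [ 583. -228.] [41. 71.] 89.2 91
scene blue_book 0.76 z 0.027..0.170 [ 592. -194.] [49. 48.] 70.8 105
scene grey_book -
```

View pics/v_5.png

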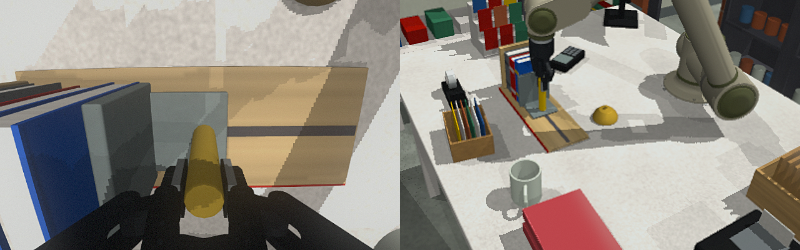

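The stop is flush against blue and the books are upright (wrist: plate at (120,145), blue at (60,150)). About 2 cm is left.

Call:
move_arm(jaw=[1.5,1.5,1.5,1.5,1.5,1.5,1.5,1.5], dp=[[0,-0.2,0],[0,-0.2,0],[0,-0.2,0],[0,-0.2,0],[0,-0.2,0],[0,-0.2,0],[0,-0.2,0],[0,-0.2,0]], turn=[[0,0,0],[0,0,0],[0,0,0],[0,0,0],[0,0,0],[0,0,0],[0,0,0],[0,0,0]])

```text
time_s: 21.67
position: [0.5668, -0.1292, 0.1025]
tool_rot: [[-1.0, 0.019, 0.006], [0.019, 1.0, -0.0], [-0.006, 0.0, -1.0]]
ft_force: [6.5, 4.4, 3.5]
grip_width: 0.0229
gripper_force: 39.8
```

Call:
move_arm(jaw=[1.5,1.5,1.5], dp=[[0,-0.15,0],[0,-0.15,0],[0,0,0]], turn=[[0,0,0],[0,0,0],[0,0,0]])

```text
time_s: 21.92
position: [0.5668, -0.1321, 0.1025]
tool_rot: [[-1.0, 0.02, 0.006], [0.02, 1.0, 0.0], [-0.006, 0.0, -1.0]]
ft_force: [7.5, 4.5, 3.4]
grip_width: 0.0235
gripper_force: 39.7
```

Call:
move_arm(jaw=[1.5,1.5,1.5], dp=[[0,-0.1,0],[0,-0.1,0],[0,0,0]], turn=[[0,0,0],[0,0,0],[0,0,0]])

```text
time_s: 22.17
position: [0.5668, -0.1333, 0.1025]
tool_rot: [[-1.0, 0.019, 0.006], [0.019, 1.0, 0.002], [-0.006, 0.002, -1.0]]
ft_force: [6.8, 8.9, 5.6]
grip_width: 0.0228
gripper_force: 40.0
```

Call:
move_arm(jaw=[1.5,1.5,1.5], dp=[[0,-0.1,0],[0,0,0],[0,0,0]], turn=[[0,0,0],[0,0,0],[0,0,0]])

```text
time_s: 22.42
position: [0.5668, -0.1332, 0.1025]
tool_rot: [[-1.0, 0.019, 0.006], [0.019, 1.0, 0.003], [-0.006, 0.003, -1.0]]
ft_force: [8.7, 13.9, 6.1]
grip_width: 0.0231
gripper_force: 40.2
```

Call:
move_arm(jaw=[4,4,4,4,4,4,4,4,4,4,4,4], dp=[[0,0,0],[0,0,0],[0,0,0],[0,0,-1],[0,0,-2.5],[0,0,-3],[0,0,-3],[0,0,-3],[0,0,-2],[0,0,0],[0,0,0],[0,0,0]], turn=[[0,0,0],[0,0,0],[0,0,0],[0,0,0],[0,0,0],[0,0,0],[0,0,0],[0,0,0],[0,0,0],[0,0,0],[0,0,0],[0,0,0]])

```text
time_s: 23.42
position: [0.5643, -0.1357, 0.2452]
tool_rot: [[-1.0, 0.02, -0.001], [0.02, 1.0, 0.001], [0.001, 0.001, -1.0]]
ft_force: [-0.1, 0.4, 0.7]
grip_width: 0.0397
gripper_force: 0.0
```

```bash
python3 d.py 6; python3 - <<'E'
from h import *
M=cam2world("wrist"); im,d=cams.get_image("wrist");C=cloud("wrist",d,M)
for x in(.53,.56,.6):
    m=(d>0)&(abs(C[...,0]-x)<.012)&(C[...,1]<-.1)&(C[...,1]>-.34)
    for n,z,w in(("wall",.170,.003),("grey",.157,.003),("red",.162,.003),("blue",.172,.003),("plate",.13,.003)):
        P=C[m&(abs(C[...,2]-z)<w)]; print(x,n,len(P),np.round(1000*np.percentile(P[:,1],[2,50,98])) if len(P) else 0)
E
```

```text
23.4167 [ 0.5643 -0.1357  0.2452] yang 88.85099966574928
wrist red_book 0.83 z 0.054..0.162 [ 565. -252.] [ 42. 109.] 88.9 6665
wrist blue_book 0.59 z 0.060..0.172 [ 563. -216.] [ 31. 106.] 89.3 7197
wrist grey_book 0.76 z 0.027..0.157 [ 563. -286.] [ 36. 109.] 89.0 6007
scene red_book 0.68 z 0.018..0.162 [ 567. -247.] [ 43. 100.] 88.7 101
scene blue_book 0.59 z 0.122..0.171 [ 562. -213.] [ 39. 107.] 88.7 218
scene grey_book 0.58 z 0.044..0.157 [ 563. -295.] [107.  27.] 8.6 83
0.53 wall 2546 [-315. -224. -200.]
0.53 grey 2027 [-303. -255. -200.]
0.53 red 603 [-303. -266. -200.]
0.53 blue 1177 [-316. -303. -200.]
0.53 plate 584 [-201. -194. -188.]
0.56 wall 2248 [-316. -224. -201.]
0.56 grey 1806 [-303. -255. -201.]
0.56 red 569 [-303. -267. -200.]
0.56 blue 1054 [-316. -304. -201.]
0.56 plate 587 [-201. -194. -127.]
0.6 wall 1916 [-316. -225. -201.]
0.6 grey 1626 [-303. -257. -201.]
0.6 red 459 [-304. -268. -201.]
0.6 blue 914 [-316. -304. -201.]
0.6 plate 468 [-201. -195. -189.]
```

View pics/v_6.png

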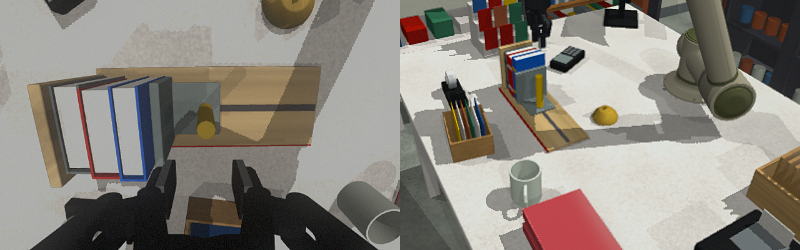

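The wrist half shows wall, grey, red, blue and stop in contact from (40,130) to (160,130). The wall-to-stop span is about 102 mm, equal to the three book thicknesses, and the gripper is clear.

```bash
python3 -c "
from h import *
print(ticket.close_job())"
```

```text
the job is handed in; nothing more can be done
None
```

Grey, red and blue stand upright in the rack in that order, spines to the red front edge and none overhanging, packed snug between the wall and the stop; the gripper is clear and I handed the job in at about 23 s (no verdict was returned).

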